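Offer a coated plate over the edge of the plate warmer

TASK

The cold plate warmer still holds a white-coated glass plate too flat to be taken up. With the fingertips, push the red knob of the swing stop until the stop arm stands fully out of the plate's way, then push the plate by its rear edge along the guide rails until about a third of it hangs over the warmer's front edge, so that the next person can take it by its bare glass. Do not touch the white layer, do not lift the plate, do not drive it against the stop, and leave the other things on the bench alone.

Things in the scene. Friction and masses are not known exactly. Their poses are not given: they have to be found in the camera images.
- warmer: Plate warmer, fixed: white box 170 x 170 mm, flat top 60 mm above the bench. Origin: centre of its underside; -x its front (unused controls), +y its left, z up. A dark bed level with the top runs from the front edge (x = -85 mm) to the rear edge (+85), between two steel guide rails 9 wide, 8 high, 104 mm apart inside (y -52 to +52), from x -57 to +83. Both ends of the bed are open.
- front_edge (a point): Middle of the top front edge of the warmer, at the level of the bed (60 mm above the bench); axes as the warmer's.
- plate: Glass plate 100 x 100 x 5 mm, about 0.16 kg, white layer on top. It lies flat on the bed between the rails, 2 mm play each side, its front edge at first 28 to 42 mm behind the warmer's front edge. Origin: centre of its underside; x, y along its edges, x parallel to the warmer's x (rear edge at +50 mm). It slides with friction and tips once more than half hangs out.
- layer: The hard white layer on the plate, 86 (x) x 90 (y) x 2 mm, from 5 to 7 mm above the bed; 7 mm of bare glass remain along the plate's front and rear edges, 5 mm along its sides. Origin: the plate's origin. The robot must not touch it.
- swing_stop (a joint): Angle (rad) of a flat steel lever, 12 mm wide, 0.5 to 9 mm above the top. 0: its arm, 66 mm long, points to the warmer's +y across the front mouth of the bed and blocks the plate. Grows as the arm swings forward, anticlockwise from above; 1.57: arm straight forward, end of travel 1.75. Clear of the plate's way above 1.4. Starts at 0 to 0.35; stays where left; about 1 N at the knob turns it.
- stop_pivot (a point): Upright pivot of the swing stop, on the top face at the warmer's front right corner, at (-75, -72) mm from the warmer's centre.
- stop_knob (a point): Middle of the upright red knob (15 mm diameter, 8 to 32 mm above the top face, this point 20 mm) on the stop's tail, 50 mm from the pivot, on the other side from the arm. At joint 0 it stands outside the warmer's right flank at y = -122 mm; as the stop opens it moves to the rear (+x), then inward (+y): at 1.57 it is at (-25, -72) mm from the warmer's centre.
- beaker: Clear beaker, 45 mm diameter, 58 mm high, on the bench left of the warmer; a bystander. Origin under its centre.
- vial_1: Vial with black cap, 15 mm diameter, 47 mm high, behind the warmer; a bystander. Origin under its centre.
- vial_2: Vial with blue cap, 15 mm diameter, 47 mm high, behind the warmer; a bystander. Origin under its centre.
- tweezers: Tweezers, 124 mm long, lying on the bench left of the warmer; a bystander. Origin under the middle.
- marker: Black and white marker pen, 135 mm long, lying on the bench to the right; a bystander. Origin under the middle.
- timer: Small white timer, 64 x 66 x 19 mm, on the bench to the right; a bystander. Origin under its centre.
- bottle_amber: Brown bottle, 56 mm diameter, 108 mm high, on the bench behind; a bystander. Origin under its centre.
Mind the look-alikes: they are no part of the job. Of the things that look like the plate, the largest one is meant.

How it is judged:
By the outcome, as a careful person would: the job done as asked, in the order asked, and still so for the second after the job is handed in, with the robot touching nothing.
It also fails if it takes over 51 s, if anything falls off the work surface, if the arm or the gripper's body presses on something with over 40 N, if the wrist force passes 120 N, or if a joint passes its speed limit or range.

ROBOT

A 6-joint arm with a two-finger parallel gripper is mounted at the origin on a cart in front of the work surface, level with it; the furniture and walls round the work are solid. World frame = base frame: x ahead of the robot, y to its left, z up, the work surface at z = 0. Lengths are in m, angles in rad, forces in N, time in s.
With the tool pointing down it reaches from about 0.35 to 0.875 m from the base axis. Payload 4.2 kg.
Tool frame: the origin (TCP) lies on the centre line of the jaws, within the pads' length; the fingertips stand 25 mm ahead of it and the grasp point (between the pads) lies 6 mm ahead of it (manip.finger_overhang is the distance from the TCP to the fingertips, in m); z points along the fingers, y is the line along which they close (so a half turn about z gives the same grasp; the last joint's range is limited). The gripper opens to 87 mm and grips with 3 to 60 N. Pads are 19 mm wide; open, the fingers measure 117 mm over their backs; the gripper's body (75 mm by 190 mm) begins 51 mm behind the grasp point.
Start: joints at [1.523, 0.385, 0.008, 0, -1.194, -0.259], TCP at [0.189, 0.596, 0.248] pointing down, gripper open.
Joint ranges: [-3.14, 3.14], [-1.21, 2.06], [-1.07, 1.41], [-3.16, 2.05], [-2.99, -0.16], [-3.1, 3.1]. Speed limits (rad/s): [2.79, 2.79, 3.14, 3.14, 3.14, 3.14].

INTERFACE

Orientations are given as a unit quaternion [x, y, z, w].
In Python, from rig import status, eyes, manip gives the robot as it stands.
- The arm moves only by the tool carry_out, never from a script. Its argument "increments" is a list of rows, each an object with "grip": the opening, from 0 (shut) to 1 (fully open); "travel": the shift along the world's x, y, z in units of 30 mm (1.0 is 30 mm), a list of three; "angular": the turn, a rotation vector about the world's x, y, z in units of 5 degrees (1.0 is 5 degrees), a list of three. In form: [{"grip": grip, "travel": [tx, ty, tz], "angular": [wx, wy, wz]}, ...]. A call has 1 to 12 rows; each row shifts and turns the commanded pose from where the row before left it; what a row does not reach is not made up. A row lasts 1/12 s, in which the tool goes at most 41.7 mm and 7.16 degrees, less where a joint would pass 70% of its speed; a pose out of reach is approached as far as the arm can. A call is refused whole if a number of a shift passes 1 or a number of a turn 1, either way. A call with a gripper value outside its range is refused whole. The fingers move at their own pace and stop on an object; "squeeze" is the grip in N (left out, the last holds). Time passes only in rows, so rows that do not move let the fingers close. It gives the time, the measured TCP pose, the force, the opening and the grip force at its end, in the units of the state.
- status.sense(): the state, without advancing time (a new reading comes with each control period).
- eyes.capture(name): name is "scene" or "top" or "wrist"; returns the picture (384x512x3 uint8, blue, green, red); there is no depth.
- eyes.camera_params(name): a dict with "fov_y" (degrees; the focal length in pixels is half the picture's height over the tangent of half this angle, whatever the lens; pixels are square), "cx", "cy" (the principal point, pixels), "R" (3x3) and "t" (3): a world point X has camera coordinates R X + t; the wrist camera has in their place "T_tool_cam" (4x4, takes a point from camera to tool coordinates, whose origin is the TCP and whose axes are the flange's). Camera axes: x right, y down, z forward; pixel columns grow to the right and rows downward; lengths in m; the calibration is good to about 2 mm. A picture is of the moment at which its call begins: read the wrist's pose just before it. camera_params takes no time and is no camera call.
- manip.job_done(): hands the job in; it is judged then, once.
The state is a dict: "time": time; "joint_positions": joint angles; "qd": joint speeds; "tau": joint torques, N m; "eef_pos": TCP position; "tcp_rot": TCP orientation; "wrist_force": force on the tool from outside, world axes, zero at the start; "ft_torque": the same for the moment, N m; "grip_width": finger opening in m; "grip_force": force on a finger pad.
Only numpy, scipy, OpenCV 4.12 (cv2) and the standard library are available. Lean on these libraries where they do the work, as an engineer would, in place of code of your own. Each camera call takes 0.05 s, during which the arm holds its last target. There are 200 camera calls.

## Working session

There is one attempt and no reset: what is moved stays moved. The work goes in short steps, Python scripts to look and compute and a tool call to move; the robot and the scene stay as the last step left them, time stands still between calls to the robot, and variables do not carry over. Pictures are saved under pics/ and viewed, at most 10 in all, crops included, and the job is handed in when it is done.

Besides the shell and the picture viewer there is one more tool, called after "Call:" as name(argument=value, ...), one argument or row to a line, values as JSON. carry_out: Moves the arm, as the interface text tells. Its arguments: {"type":"object","properties":{"increments":{"type":"array"},"squeeze":{"type":"number"}},"required":["increments"]}

```bash
mkdir -p pics; ls; python3 - <<'E'
from rig import status, eyes, manip
import cv2
s=status.sense();print({k:s[k] for k in('time','eef_pos','tcp_rot','grip_width')},manip.finger_overhang)
for n in('scene','top'):
    im=eyes.capture(n);cv2.imwrite(f'pics/{n}0.png',im);p=eyes.camera_params(n);print(n,p)
print(eyes.camera_params('wrist'))
E
```

```text
pics
{'time': 0.0, 'eef_pos': array([0.18857791, 0.59529169, 0.24645985]), 'tcp_rot': array([ 9.88242441e-01, -1.52891072e-01, -1.22364964e-04,  1.08806269e-03]), 'grip_width': 0.08708452804648155} 0.025
scene {'fov_y': 48.1051289513696, 'cx': 250.98364503474406, 'cy': 182.0704183296108, 'R': array([[-0.99217622,  0.12380246,  0.01610282],
       [ 0.04340681,  0.46301822, -0.88528525],
       [-0.11705639, -0.87766   , -0.46476954]]), 't': array([0.63946755, 0.10393677, 1.15118463])}
top {'fov_y': 44.47937901655331, 'cx': 250.92801588362175, 'cy': 190.66419091094738, 'R': array([[ 0.00371526, -0.9999884 , -0.00306677],
       [-0.98960713, -0.00323581, -0.14376114],
       [ 0.14374955,  0.003569  , -0.98960766]]), 't': array([-0.14593422,  0.64553586,  1.14749473])}
{'fov_y': 66.86094420433001, 'cx': 256.5561913253058, 'cy': 191.27637081785116, 'T_tool_cam': array([[ 2.45418491e-04, -9.68224370e-01, -2.50083005e-01,
         6.76061311e-02],
       [ 9.99999875e-01,  3.46297574e-04, -3.59381837e-04,
         8.35918337e-04],
       [ 4.34565390e-04, -2.50082886e-01,  9.68224334e-01,
        -1.38206437e-01],
       [ 0.00000000e+00,  0.00000000e+00,  0.00000000e+00,
         1.00000000e+00]])}
```

View pics/scene0.png

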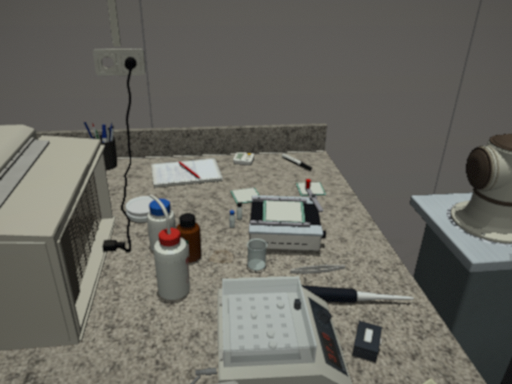

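View pics/top0.png

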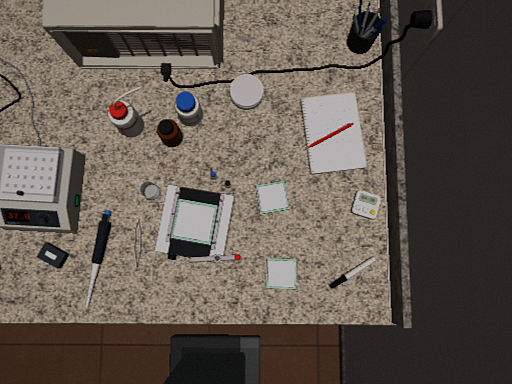

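The scene view shows the warmer near (285,225). In the top view the warmer is at (195,222), front toward the robot, with the red knob at (237,257) and the white layer at (195,222). There are two smaller look-alike plates at (272,197) and (281,273). Next I'll enlarge the warmer in the top view and measure the knob in both views.

```bash
cat > h.py <<'E'
import numpy as np,cv2
from rig import status, eyes, manip
from scipy.spatial.transform import Rotation as Ro
def cam(n,s=None):
    p=eyes.camera_params(n);f=192/np.tan(np.radians(p['fov_y'])/2)
    if n!='wrist': R=np.array(p['R']);return f,p['cx'],p['cy'],R.T,-R.T@np.array(p['t'])
    T=np.array(p['T_tool_cam']);Rt=Ro.from_quat(s['tcp_rot']).as_matrix()
    return f,p['cx'],p['cy'],Rt@T[:3,:3],Rt@T[:3,3]+s['eef_pos']
def ray(c,u,v):
    f,cx,cy,R,o=c;d=R@np.array([(u-cx)/f,(v-cy)/f,1]);return o,d
def onz(c,u,v,z):
    o,d=ray(c,u,v);return o+d*(z-o[2])/d[2]
def meet(a,b):
    (o1,d1),(o2,d2)=a,b
    A=np.stack([d1,-d2],1);t=np.linalg.lstsq(A,o2-o1,rcond=None)[0]
    p,q=o1+t[0]*d1,o2+t[1]*d2;return (p+q)/2,np.linalg.norm(p-q)
def proj(c,X):
    f,cx,cy,R,o=c;q=R.T@(np.asarray(X)-o);return np.array([cx+f*q[0]/q[2],cy+f*q[1]/q[2]])
def red(im,roi=None):
    b,g,r=[im[...,i].astype(int) for i in range(3)]
    m=((r-g>50)&(r-b>50)).astype(np.uint8)
    n,l,st,ce=cv2.connectedComponentsWithStats(m);return [(st[i,4],ce[i].round(1)) for i in range(1,n) if st[i,4]>3]
E
python3 - <<'E'
from h import *
t=cv2.imread('pics/top0.png');s=cv2.imread('pics/scene0.png')
print(red(t),red(s))
cv2.imwrite('pics/tc.png',cv2.resize(t[175:275,140:260],None,fx=6,fy=6,interpolation=cv2.INTER_CUBIC))
T=cam('top');S=cam('scene');print(onz(T,237,257,.08),onz(T,195,222,.065))
E
```

```text
[(np.int32(209), array([117.6, 109.6])), (np.int32(155), array([331.1, 134.4])), (np.int32(12), array([ 10.3, 215. ])), (np.int32(8), array([ 15.9, 215.2])), (np.int32(16), array([ 26.6, 216.1])), (np.int32(30), array([237.2, 256.6]))] [(np.int32(47), array([188.9, 169.4])), (np.int32(27), array([307.7, 182.1])), (np.int32(294), array([169.3, 236.4]))]
[ 0.47877417 -0.11068323  0.08      ] [ 0.5643753  -0.00536013  0.065     ]
```

View pics/tc.png

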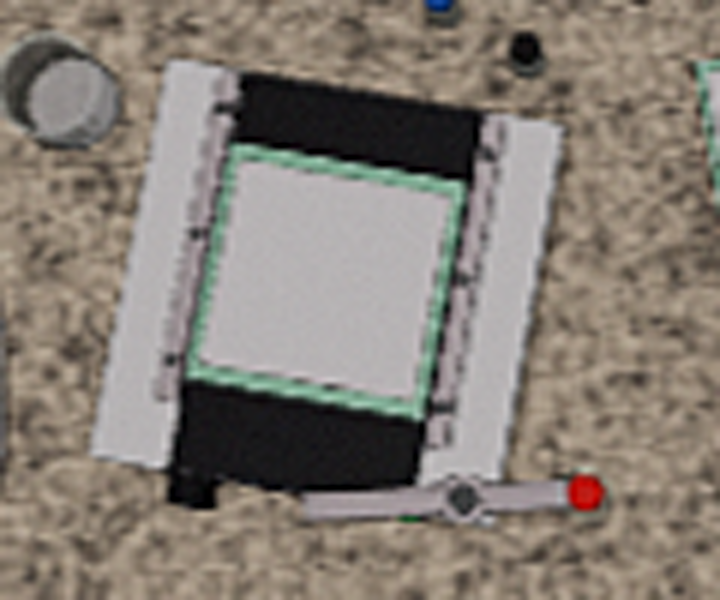

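Call:
carry_out(
  increments=[
    {"grip": 1,"travel": [0.4,-0.9,0.4],"angular": [0,0,0.1]},
    {"grip": 1,"travel": [0.4,-0.9,0.4],"angular": [0,0,0.1]},
    {"grip": 1,"travel": [0.4,-0.9,0.4],"angular": [0,0,0.1]},
    {"grip": 1,"travel": [0.4,-0.9,0.4],"angular": [0,0,0.1]},
    {"grip": 1,"travel": [0.5,-0.9,0.4],"angular": [0,0,0.1]},
    {"grip": 1,"travel": [0.5,-0.9,0],"angular": [0,0,0.1]},
    {"grip": 1,"travel": [0.5,-0.9,0],"angular": [0,0,0.1]},
    {"grip": 1,"travel": [0.5,-0.9,0],"angular": [0,0,0.1]},
    {"grip": 1,"travel": [0.5,-0.9,0],"angular": [0,0,0.1]},
    {"grip": 1,"travel": [0.5,-0.9,0],"angular": [0,0,0.1]},
    {"grip": 1,"travel": [0.5,-0.9,0],"angular": [0,0,0.1]},
    {"grip": 1,"travel": [0.5,-0.9,0],"angular": [0,0,0.1]},
  ],
)

```text
time: 1.1
eef_pos: [0.3569, 0.2702, 0.3073]
tcp_rot: [0.995, -0.1, -0.0, 0.0]
wrist_force: [0.4, -0.2, 0.7]
grip_width: 0.0869
grip_force: 0.0
```

Call:
carry_out(
  increments=[
    {"grip": 1,"travel": [0.6,-0.9,0],"angular": [0,0,0.1]},
    {"grip": 1,"travel": [0.6,-0.9,0],"angular": [0,0,0.1]},
    {"grip": 1,"travel": [0.6,-0.9,0],"angular": [0,0,0.1]},
    {"grip": 1,"travel": [0.6,-0.9,0],"angular": [0,0,0]},
    {"grip": 1,"travel": [0.6,-0.9,0],"angular": [0,0,0]},
    {"grip": 1,"travel": [0.6,-0.9,0],"angular": [0,0,0]},
    {"grip": 1,"travel": [0.6,-0.9,0],"angular": [0,0,0]},
    {"grip": 1,"travel": [0.6,-0.9,0],"angular": [0,0,0]},
    {"grip": 1,"travel": [0.6,-0.9,0],"angular": [0,0,0]},
    {"grip": 1,"travel": [0.5,-0.9,0],"angular": [0,0,0]},
    {"grip": 1,"travel": [0,0,0],"angular": [0,0,0]},
    {"grip": 1,"travel": [0,0,0],"angular": [0,0,0]},
  ],
)

```text
time: 2.1
eef_pos: [0.5338, 0.0005, 0.3065]
tcp_rot: [0.996, -0.089, -0.001, 0.0]
wrist_force: [-0.5, 0.8, -0.0]
grip_width: 0.0873
grip_force: 0.0
```

```bash
python3 - <<'E'
from h import *
s=status.sense();im=eyes.capture('wrist');np.save('s1.npy',s,allow_pickle=True);cv2.imwrite('pics/w1.png',im)
print(s['time'],s['eef_pos'],Ro.from_quat(s['tcp_rot']).as_matrix().round(3),s['wrist_force'])
E
```

```text
2.1 [5.33826587e-01 4.84496104e-04 3.06497224e-01] [[ 0.984 -0.178 -0.002]
 [-0.178 -0.984 -0.   ]
 [-0.002  0.001 -1.   ]] [-0.50034361  0.84393569 -0.04771612]
```

View pics/w1.png

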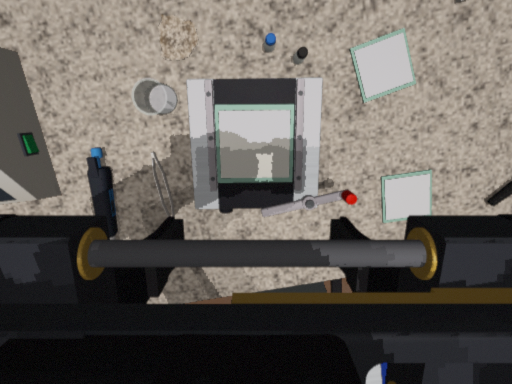

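The wrist view shows the warmer nearly aligned with the image: bed from (215,80) to (297,210), plate outline (215,105)–(295,184), pivot (309,203), knob (350,198), vials at (270,39) and (302,52). Next I'll measure these points in both views.

```bash
cat >> h.py <<'E'
def green(im,x0,y0,x1,y1):
    b,g,r=[im[y0:y1,x0:x1,i].astype(int) for i in range(3)]
    m=((g-r>12)&(g>70)).astype(np.uint8)
    n,l,st,_=cv2.connectedComponentsWithStats(m,connectivity=8);i=1+np.argmax(st[1:,4])
    p=np.argwhere(l==i)[:,::-1]+[x0,y0]
    q=cv2.boxPoints(cv2.minAreaRect(p.astype(np.float32)));
    c=q.mean(0);q=c+(q-c)*(1+1/np.linalg.norm(q[0]-q[2])*1.4)
    return np.array(sorted(q,key=lambda a:np.arctan2(*(a-c)[::-1])))
E
python3 - <<'E'
from h import *
s=np.load('s1.npy',allow_pickle=True).item()
t=cv2.imread('pics/top0.png');w=cv2.imread('pics/w1.png');sc=cv2.imread('pics/scene0.png')
W=cam('wrist',s);T=cam('top');S=cam('scene')
print('red',red(w))
kw=min(red(w),key=lambda r:np.linalg.norm(r[1]-[350,198]))[1]
print('knob W-T',meet(ray(W,*kw),ray(T,237.2,256.6)),'W-S',meet(ray(W,*kw),ray(S,307.7,182.1)),onz(W,*kw,.085))
gw=green(w,195,90,312,200);gt=green(t,160,190,225,250)
print(gw.round(1).tolist(),gt.round(1).tolist())
for a,b in zip(gw,gt): print('corner',*meet(ray(W,*a),ray(T,*b)),onz(W,*a,.065),onz(T,*b,.065))
P=np.array([onz(W,*a,.065) for a in gw]);print('plate c',P.mean(0),[np.linalg.norm(P[i]-P[i-1]).round(4) for i in range(4)])
for i in range(4):
    d=P[i]-P[i-1];print(np.degrees(np.arctan2(d[1],d[0])).round(2))
# dark bed
for im,c,(x0,y0,x1,y1) in((w,W,(200,70,310,215)),(t,T,(160,180,230,262))):
    m=(im[y0:y1,x0:x1].max(2)<60).astype(np.uint8)
    m=cv2.morphologyEx(m,cv2.MORPH_OPEN,np.ones((5,5)))
    n,l,st,_=cv2.connectedComponentsWithStats(m)
    for i in range(1,n):
        if st[i,4]>150:
            q=cv2.boxPoints(cv2.minAreaRect((np.argwhere(l==i)[:,::-1]+[x0,y0]).astype(np.float32)))
            print('bed',st[i]+[x0,y0,0,0,0],[onz(c,*a,.06)[:2].round(4).tolist() for a in q])
piv=[onz(W,309,203,.07)[:2].round(4)];print('pivot',piv)
cv2.imwrite('pics/wc.png',cv2.resize(w[70:220,180:370],None,fx=4,fy=4,interpolation=cv2.INTER_CUBIC))
E
```

```text
red [(np.int32(151), array([349.3, 197.4]))]
knob W-T (array([ 0.47959699, -0.11123861,  0.08624181]), np.float64(0.0003260252116035043)) W-S (array([ 0.47817704, -0.11227416,  0.08206547]), np.float64(0.0001898395434496926)) [ 0.4790678  -0.11146095  0.085     ]
[[213.5, 103.5], [294.5, 103.5], [294.5, 182.5], [213.5, 182.5]] [[177.1999969482422, 197.0], [218.3000030517578, 204.6999969482422], [210.60000610351562, 245.39999389648438], [169.60000610351562, 237.6999969482422]]
corner [0.62139308 0.03289914 0.10773986] 0.001083709466113388 [0.62429385 0.03806526 0.065     ] [0.62678683 0.04032207 0.065     ]
corner [ 0.60706428 -0.06203705  0.06459938] 0.0017287630676609588 [ 0.60628209 -0.06159924  0.065     ] [ 0.60780037 -0.06243983  0.065     ]
corner [ 0.50696859 -0.04593499  0.06995891] 0.0011577584513851 [ 0.50605955 -0.04686832  0.065     ] [ 0.50679265 -0.04500854  0.065     ]
corner [0.52536917 0.05809262 0.06533882] 0.0032082913257870226 [0.52533821 0.05978698 0.065     ] [0.52528004 0.05652611 0.065     ]
plate c [ 0.56549343 -0.00265383  0.065     ] [np.float64(0.1013), np.float64(0.1013), np.float64(0.1013), np.float64(0.1084)]
-12.38
-100.24
171.64
79.75
bed [ 214   79   81   24 1874] [[0.653, 0.0319], [0.6353, -0.0659], [0.6083, -0.0619], [0.6263, 0.0377]]
bed [ 218  182   76   31 1852] [[0.5226, 0.0552], [0.5068, -0.0455], [0.4655, -0.0403], [0.4816, 0.063]]
bed [179 188  41  17 474] [[0.6244, 0.0388], [0.654, 0.0347], [0.6375, -0.066], [0.608, -0.0615]]
bed [168 239  42  21 631] [[0.5224, 0.0613], [0.5227, -0.0403], [0.4737, -0.0411], [0.4733, 0.0599]]
pivot [array([ 0.4758, -0.0615])]
```

View pics/wc.png

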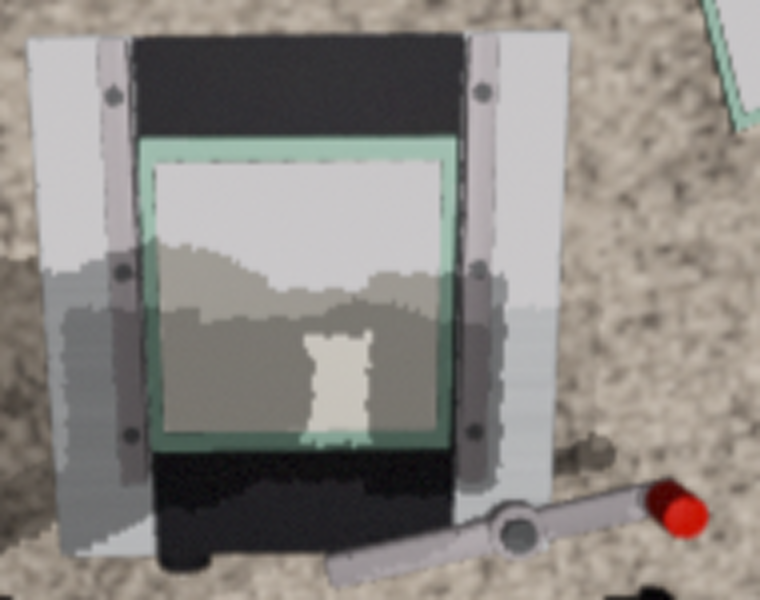

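The enlarged view shows the plate corners at crop (139,138), (457,137), (450,449), (154,452), the warmer's rear corners at (27,38) and (569,30), its front-left corner at (62,555), and the pivot at (518,535). The stop is slightly open.

```bash
python3 - <<'E'
from h import *
s=np.load('s1.npy',allow_pickle=True).item();W=cam('wrist',s);T=cam('top')
q=lambda x,y,z:onz(W,x/4+180-.4,y/4+70-.4,z)[:2]
p=[q(x,y,.065) for x,y in((139,138),(457,137),(450,449),(154,452))]
b=[q(x,y,.06) for x,y in((27,38),(569,30),(62,555))]
bt=[onz(T,x/6+140-.4,y/6+175-.4,.06)[:2] for x,y in((168,60),(563,125),(92,457))]
pt=[onz(T,x/6+140-.4,y/6+175-.4,.065)[:2] for x,y in((233,146),(467,182),(422,416),(189,378))]
for n,P in(('plateW',p),('plateT',pt)):
    P=np.array(P);d=(P[0]+P[1]-P[2]-P[3])/2;print(n,P.mean(0),np.linalg.norm(d),np.linalg.norm(P[0]-P[1]),np.degrees(np.arctan2(d[1],d[0])),'rear mid',(P[0]+P[1])/2,'front',(P[2]+P[3])/2)
for n,B in(('boxW',b),('boxT',bt)):
    d=B[0]-B[2];e=B[0]-B[1];print(n,(B[1]+B[2])/2,np.linalg.norm(d),np.linalg.norm(e),np.degrees(np.arctan2(d[1],d[0])),np.degrees(np.arctan2(-e[0],e[1])))
print('pivot W',q(518,535,.071),'T',onz(T,463/6+139.6,498/6+174.6,.071)[:2])
c=(( b[1]+b[2])/2+(bt[1]+bt[2])/2)/2
for n,B in(('W',b),('T',bt)):
    pass
yaw=np.radians(-10);R=np.array([[np.cos(yaw),-np.sin(yaw)],[np.sin(yaw),np.cos(yaw)]])
print('pivot pred',c+R@[-.075,-.072],'knob th0,1.57',c+R@[-.075,-.122],c+R@[-.025,-.072])
# two-view heights
for n,a,t in(('pl RR',(457,137),(467,182)),('pl FR',(450,449),(422,416)),('pl RL',(139,138),(233,146)),('box RL',(27,38),(168,60)),('pivot',(518,535),(463,498))):
    print(n,*meet(ray(W,a[0]/4+179.6,a[1]/4+69.6),ray(T,t[0]/6+139.6,t[1]/6+174.6)))
E
```

```text
plateW [ 0.56525788 -0.00341116] 0.10033202877629703 0.09943991348869097 -9.608856991919934 rear mid [ 0.61472008 -0.01178493] front [0.51579568 0.00496261]
plateT [ 0.56627581 -0.00340033] 0.09784419453681667 0.09874141549214345 -9.631124083567602 rear mid [ 0.61450837 -0.01158521] front [0.51804326 0.00478455]
boxW [ 0.56215641 -0.00321282] 0.1684123036777397 0.16812592946310218 -9.598648234845136 -9.450193514377203
boxT [ 0.56258395 -0.00356217] 0.16758451158839893 0.16831791412167774 -9.083059235407404 -9.228206512592163
pivot W [ 0.47565749 -0.06142214] T [ 0.47717604 -0.06103322]
pivot pred [ 0.47600693 -0.06127004] knob th0,1.57 [ 0.46732452 -0.11051043] [ 0.52524732 -0.06995245]
pl RR [ 0.60635318 -0.06048185  0.06849482] 0.0008467091442420515
pl FR [ 0.5098926  -0.04358322  0.07356668] 0.0010940376079144538
pl RL [0.62444902 0.03998218 0.04577811] 0.0006693451626213022
box RL [0.6637997  0.07206674 0.0284393 ] 1.0823324916113594e-05
pivot [ 0.47704612 -0.06111945  0.07478207] 0.00046284729310242293
```

Call:
carry_out(
  increments=[
    {"grip": 0,"travel": [-0.7,-0.9,-0.7],"angular": [0,0,0.14]},
    {"grip": 0,"travel": [-0.7,-0.9,-0.7],"angular": [0,0,0]},
    {"grip": 0,"travel": [-0.7,-0.9,-0.7],"angular": [0,0,0]},
    {"grip": 0,"travel": [-0.65,-0.9,-0.7],"angular": [0,0,0]},
    {"grip": 0,"travel": [0,0,-0.8],"angular": [0,0,0]},
    {"grip": 0,"travel": [0,0,-0.8],"angular": [0,0,0]},
    {"grip": 0,"travel": [0,0,-0.8],"angular": [0,0,0]},
    {"grip": 0,"travel": [0,0,0],"angular": [0,0,0]},
    {"grip": 0,"travel": [0,0,0],"angular": [0,0,0]},
  ],
)

```text
time: 2.9
eef_pos: [0.4506, -0.1055, 0.1513]
tcp_rot: [0.997, -0.081, -0.001, 0.0]
wrist_force: [-0.4, 0.2, 0.4]
grip_width: 0.0352
grip_force: 0.0
```

```bash
python3 - <<'E'
from h import *
s=status.sense();im=eyes.capture('wrist');cv2.imwrite('pics/w2.png',im)
W=cam('wrist',s);print(s['time'],s['eef_pos'],s['grip_width'],red(im))
for r in red(im):
    print(onz(W,*r[1],.085))
E
```

```text
2.9 [ 0.45061675 -0.10551663  0.15132213] 0.035206165916248956 [(np.int32(399), array([257.6, 171.8]))]
[ 0.47890432 -0.11164588  0.085     ]
```

Call:
carry_out(
  increments=[
    {"grip": 0,"travel": [0,0,0],"angular": [0,0,0]},
    {"grip": 0,"travel": [0,0,0],"angular": [0,0,0]},
    {"grip": 0,"travel": [0,0,-0.6],"angular": [0,0,0]},
    {"grip": 0,"travel": [0,0,-0.6],"angular": [0,0,0]},
    {"grip": 0,"travel": [0,0,-0.5],"angular": [0,0,0]},
    {"grip": 0,"travel": [0,0,0],"angular": [0,0,0]},
    {"grip": 0,"travel": [0,0,0],"angular": [0,0,0]},
  ],
)

```text
time: 3.53
eef_pos: [0.4516, -0.1061, 0.1011]
tcp_rot: [0.997, -0.082, 0.0, 0.0]
wrist_force: [0.6, -0.1, -1.5]
grip_width: 0.0007
grip_force: 0.0
```

Call:
carry_out(
  increments=[
    {"grip": 0,"travel": [0.17,0,0],"angular": [0,0,0]},
    {"grip": 0,"travel": [0.17,0,0],"angular": [0,0,0]},
    {"grip": 0,"travel": [0.17,0.01,0],"angular": [0,0,0]},
    {"grip": 0,"travel": [0.17,0.01,0],"angular": [0,0,0]},
    {"grip": 0,"travel": [0.17,0.01,0],"angular": [0,0,0]},
    {"grip": 0,"travel": [0.14,0.06,0],"angular": [0,0,0]},
    {"grip": 0,"travel": [0.14,0.06,0],"angular": [0,0,0]},
    {"grip": 0,"travel": [0.13,0.08,0],"angular": [0,0,0]},
    {"grip": 0,"travel": [0.13,0.08,0],"angular": [0,0,0]},
    {"grip": 0,"travel": [0.13,0.08,0],"angular": [0,0,0]},
    {"grip": 0,"travel": [0,0,0],"angular": [0,0,0]},
    {"grip": 0,"travel": [0,0,0],"angular": [0,0,0]},
  ],
)

```text
time: 4.53
eef_pos: [0.4966, -0.0938, 0.1003]
tcp_rot: [0.997, -0.082, -0.0, -0.0]
wrist_force: [-3.3, 4.4, 0.8]
grip_width: 0.0004
grip_force: 2.4
```

```bash
cat > k.py <<'E'
from h import *
s=status.sense();im=eyes.capture('wrist');W=cam('wrist',s);cv2.imwrite('pics/wk.png',im)
print(s['time'],s['eef_pos'],red(im))
ex=np.array([.986,-.1668]);ey=np.array([.1668,.986]);pv=np.array([.476,-.0613])
print('tool ab',(s['eef_pos'][:2]-pv)@ex,(s['eef_pos'][:2]-pv)@ey)
for r in red(im):
    k=onz(W,*r[1],.085)[:2]-pv;a,b=k@ex,k@ey;print('knob',k+pv,a,b,'th',np.arctan2(a,-b))
E
python3 k.py
```

```text
4.5333 [ 0.49657079 -0.09378908  0.10028077] [(np.int32(754), array([253. , 210.3]))]
tool ab 0.025701981241126454 -0.0286030235330113
knob [ 0.51350415 -0.09529918] 0.04265015515108553 -0.02726750124577538 th 1.0019589660363253
```

Call:
carry_out(
  increments=[
    {"grip": 0,"travel": [-0.17,0.03,0],"angular": [0,0,0]},
    {"grip": 0,"travel": [-0.17,0.03,0],"angular": [0,0,0]},
    {"grip": 0,"travel": [0,0,0],"angular": [0,0,0]},
    {"grip": 0,"travel": [-0.08,-0.5,0],"angular": [0,0,0]},
    {"grip": 0,"travel": [-0.08,-0.5,0],"angular": [0,0,0]},
    {"grip": 0,"travel": [0,0,0],"angular": [0,0,0]},
    {"grip": 0,"travel": [0,0,0],"angular": [0,0,0]},
    {"grip": 0,"travel": [0.36,-0.06,0],"angular": [0,0,0]},
    {"grip": 0,"travel": [0.36,-0.06,0],"angular": [0,0,0]},
    {"grip": 0,"travel": [0.36,-0.06,0],"angular": [0,0,0]},
    {"grip": 0,"travel": [0,0,0],"angular": [0,0,0]},
    {"grip": 0,"travel": [0,0,0],"angular": [0,0,0]},
  ],
)

```text
time: 5.58
eef_pos: [0.5144, -0.1277, 0.1004]
tcp_rot: [0.997, -0.082, 0.0, -0.0]
wrist_force: [-0.8, -1.4, 0.4]
grip_width: 0.0006
grip_force: 0.0
```

Call:
carry_out(
  increments=[
    {"grip": 0,"travel": [0.03,0.15,0],"angular": [0,0,0]},
    {"grip": 0,"travel": [0.03,0.15,0],"angular": [0,0,0]},
    {"grip": 0,"travel": [0.03,0.15,0],"angular": [0,0,0]},
    {"grip": 0,"travel": [0.03,0.15,0],"angular": [0,0,0]},
    {"grip": 0,"travel": [0.03,0.15,0],"angular": [0,0,0]},
    {"grip": 0,"travel": [0.03,0.15,0],"angular": [0,0,0]},
    {"grip": 0,"travel": [0.03,0.15,0],"angular": [0,0,0]},
    {"grip": 0,"travel": [0.03,0.15,0],"angular": [0,0,0]},
    {"grip": 0,"travel": [0,0,0],"angular": [0,0,0]},
    {"grip": 0,"travel": [0,0,0],"angular": [0,0,0]},
  ],
)

```text
time: 6.42
eef_pos: [0.5208, -0.0915, 0.1002]
tcp_rot: [0.997, -0.082, -0.001, -0.0]
wrist_force: [0.6, -0.1, -0.5]
grip_width: 0.0003
grip_force: 0.0
```

```bash
python3 k.py
```

```text
6.4167 [ 0.52080401 -0.09150699  0.10023379] []
tool ab 0.0492152751099551 -0.022310781790599084
```

Call:
carry_out(
  increments=[
    {"grip": 0,"travel": [0.01,0.09,0],"angular": [0,0,0]},
    {"grip": 0,"travel": [0,0,0],"angular": [0,0,0]},
    {"grip": 0,"travel": [0,0,0],"angular": [0,0,0]},
    {"grip": 0,"travel": [-0.05,-0.3,0],"angular": [0,0,0]},
    {"grip": 0,"travel": [-0.05,-0.3,0],"angular": [0,0,0]},
    {"grip": 0,"travel": [0,0,0.8],"angular": [0,0,0]},
    {"grip": 0,"travel": [0,0,0.8],"angular": [0,0,0]},
    {"grip": 0,"travel": [0,0,0.8],"angular": [0,0,0]},
    {"grip": 0,"travel": [0,0,0.8],"angular": [0,0,0]},
    {"grip": 0,"travel": [0,0,0.8],"angular": [0,0,0]},
    {"grip": 0,"travel": [0,0,0],"angular": [0,0,0]},
    {"grip": 0,"travel": [0,0,0],"angular": [0,0,0]},
  ],
)

```text
time: 7.47
eef_pos: [0.5191, -0.1081, 0.222]
tcp_rot: [0.997, -0.082, 0.002, -0.0]
wrist_force: [0.4, -0.2, -0.2]
grip_width: 0.0007
grip_force: 0.0
```

```bash
python3 k.py
```

```text
7.4667 [ 0.51910856 -0.10813031  0.22202945] [(np.int32(223), array([220.1, 188. ]))]
tool ab 0.05031633317260006 -0.03898418290394414
knob [ 0.52500126 -0.07361037] 0.05036861510916966 -0.003964610968753739 th 1.4922463489950215
```

View pics/wk.png

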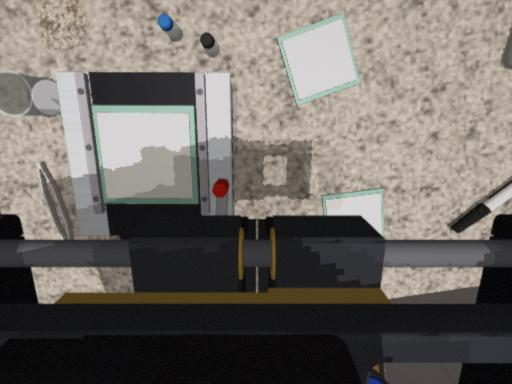

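The stop reads about 1.49 rad, with the knob at (220,188) and the plate unmoved. I'll push a few mm more for margin.

Call:
carry_out(
  increments=[
    {"grip": 0,"travel": [0,0,-0.8],"angular": [0,0,0]},
    {"grip": 0,"travel": [0,0,-0.8],"angular": [0,0,0]},
    {"grip": 0,"travel": [0,0,-0.8],"angular": [0,0,0]},
    {"grip": 0,"travel": [0,0,-0.8],"angular": [0,0,0]},
    {"grip": 0,"travel": [0,0,-0.8],"angular": [0,0,0]},
    {"grip": 0,"travel": [0,0,0],"angular": [0,0,0]},
    {"grip": 0,"travel": [0.03,0.2,0],"angular": [0,0,0]},
    {"grip": 0,"travel": [0.03,0.2,0],"angular": [0,0,0]},
    {"grip": 0,"travel": [0.03,0.2,0],"angular": [0,0,0]},
    {"grip": 0,"travel": [0.03,0.2,0],"angular": [0,0,0]},
    {"grip": 0,"travel": [0,0,0],"angular": [0,0,0]},
    {"grip": 0,"travel": [0,0,0],"angular": [0,0,0]},
  ],
)

```text
time: 8.52
eef_pos: [0.5227, -0.0827, 0.1014]
tcp_rot: [0.997, -0.081, 0.001, -0.0]
wrist_force: [0.0, 0.7, 0.5]
grip_width: 0.0003
grip_force: 0.0
```

Call:
carry_out(
  increments=[
    {"grip": 0,"travel": [-0.05,-0.3,0],"angular": [0,0,0]},
    {"grip": 0,"travel": [-0.05,-0.3,0],"angular": [0,0,0]},
    {"grip": 0,"travel": [0,0,0.8],"angular": [0,0,0]},
    {"grip": 0,"travel": [0,0,0.8],"angular": [0,0,0]},
    {"grip": 0,"travel": [0,0,0.8],"angular": [0,0,0]},
    {"grip": 0,"travel": [0,0,0.8],"angular": [0,0,0]},
    {"grip": 0.2,"travel": [0,0,0.8],"angular": [0,0,0]},
    {"grip": 0.46,"travel": [0,0,0],"angular": [0,0,0]},
    {"grip": 0.46,"travel": [0,0,0],"angular": [0,0,0]},
  ],
)

```text
time: 9.27
eef_pos: [0.5196, -0.1022, 0.222]
tcp_rot: [0.997, -0.082, 0.002, -0.0]
wrist_force: [0.7, -0.0, -0.4]
grip_width: 0.0132
grip_force: 0.0
```

```bash
python3 k.py
```

```text
9.2667 [ 0.51961031 -0.10224043  0.22202569] [(np.int32(230), array([218.4, 187.5]))]
tool ab 0.04982863129403586 -0.033093066137454843
knob [ 0.52625894 -0.06617777] 0.05036892858570786 0.00357371363885189 th 1.6416283870202009
```

Call:
carry_out(
  increments=[
    {"grip": 0.46,"travel": [0.6,0.5,0],"angular": [0,0,0]},
    {"grip": 0.46,"travel": [0.6,0.5,0],"angular": [0,0,0]},
    {"grip": 0.46,"travel": [0.6,0.5,0],"angular": [0,0,0]},
    {"grip": 0.46,"travel": [0.65,0.5,0],"angular": [0,0,0]},
    {"grip": 0.46,"travel": [0.65,0.5,-0.5],"angular": [0,0,0]},
    {"grip": 0.46,"travel": [0.65,0.4,-0.5],"angular": [0,0,0]},
    {"grip": 0.46,"travel": [0,0,-0.5],"angular": [0,0,0]},
    {"grip": 0.46,"travel": [0,0,0],"angular": [0,0,0]},
    {"grip": 0.46,"travel": [0,0,0],"angular": [0,0,0]},
  ],
)

```text
time: 10.07
eef_pos: [0.6305, -0.015, 0.1731]
tcp_rot: [0.997, -0.082, -0.003, 0.001]
wrist_force: [-0.0, 0.7, 0.0]
grip_width: 0.04
grip_force: 0.0
```

```bash
python3 - <<'E'
from h import *
s=status.sense();im=eyes.capture('wrist');cv2.imwrite('pics/w3.png',im);print(s['time'],s['eef_pos'],s['grip_width'],Ro.from_quat(s['tcp_rot']).as_matrix().round(3)[:,0])
E
```

```text
10.0667 [ 0.63048257 -0.01500447  0.17308995] 0.04001554061333391 [ 0.987 -0.163 -0.005]
```

View pics/w3.png

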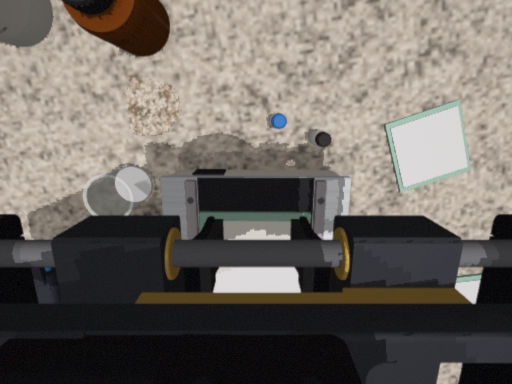

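The view shows the fingers between the rails and the plate's rear edge at row ~212, with the vials at (279,121) and (322,138) well clear. I'll measure the rear edge from here.

```bash
python3 - <<'E'
from h import *
s=status.sense();W=cam('wrist',s);im=cv2.imread('pics/w3.png').astype(int)
for u in(235,256,280):
    c=im[203:224,u];g=c[:,1]-c[:,2];r=203+np.argmax(g>12)-.5
    print(u,r,onz(W,u,r,.065))
ex=np.array([.986,-.1668]);ey=np.array([.1668,.986]);c=np.array([.5624,-.0034])
p=s['eef_pos'][:2]-c;print('tool warmer',p@ex,p@ey)
P=np.array([.6146,-.0117])-c;print('rear edge',P@ex,P@ey); q=onz(W,256,211.5,.065)[:2]-c;print(q@ex)
print(proj(W,[*(c+ex*.085),.06]))
E
```

```text
235 211.5 [0.6188998  0.00570118 0.065     ]
256 211.5 [ 0.61582468 -0.01287805  0.065     ]
280 211.5 [ 0.61230985 -0.03411391  0.065     ]
tool warmer 0.06977299008521891 -6.656891772646376e-05
rear edge 0.05285364000000002 0.0005231600000000051
0.054257675903985954
[255.63170249 176.75700705]
```

Call:
carry_out(
  increments=[
    {"grip": 0.46,"travel": [0.05,-0.01,-0.6],"angular": [0,0,0]},
    {"grip": 0.46,"travel": [0,0,-0.6],"angular": [0,0,0]},
    {"grip": 0.46,"travel": [0,0,-0.6],"angular": [0,0,0]},
    {"grip": 0.46,"travel": [0,0,-0.4],"angular": [0,0,0]},
    {"grip": 0.46,"travel": [0,0,-0.3],"angular": [0,0,0]},
    {"grip": 0.46,"travel": [0,0,0],"angular": [0,0,0]},
    {"grip": 0.46,"travel": [0,0,0],"angular": [0,0,0]},
    {"grip": 0.46,"travel": [0,0,0],"angular": [0,0,0]},
  ],
)

```text
time: 10.78
eef_pos: [0.6341, -0.0148, 0.1021]
tcp_rot: [0.997, -0.082, 0.001, -0.0]
wrist_force: [-0.2, -0.2, -0.6]
grip_width: 0.0401
grip_force: 0.0
```

Call:
carry_out(
  increments=[
    {"grip": 0.46,"travel": [0,0,-0.2],"angular": [0,0,0]},
    {"grip": 0.46,"travel": [0,0,-0.2],"angular": [0,0,0]},
    {"grip": 0.46,"travel": [0,0,-0.08],"angular": [0,0,0]},
    {"grip": 0.46,"travel": [0,0,0],"angular": [0,0,0]},
    {"grip": 0.46,"travel": [0,0,0],"angular": [0,0,0]},
    {"grip": 0.46,"travel": [0,0,0],"angular": [0,0,0]},
  ],
)

```text
time: 11.28
eef_pos: [0.6333, -0.0147, 0.0861]
tcp_rot: [0.997, -0.082, -0.0, 0.0]
wrist_force: [0.8, 0.2, -0.9]
grip_width: 0.0399
grip_force: 0.0
```

Call:
carry_out(
  increments=[
    {"grip": 0.46,"travel": [-0.1,0.017,0.03],"angular": [0,0,0]},
    {"grip": 0.46,"travel": [-0.1,0.017,0],"angular": [0,0,0]},
    {"grip": 0.46,"travel": [-0.15,0.025,0],"angular": [0,0,0]},
    {"grip": 0.46,"travel": [-0.15,0.025,0],"angular": [0,0,0]},
    {"grip": 0.46,"travel": [-0.15,0.025,0],"angular": [0,0,0]},
    {"grip": 0.46,"travel": [-0.15,0.025,0],"angular": [0,0,0]},
    {"grip": 0.46,"travel": [-0.15,0.025,0],"angular": [0,0,0]},
    {"grip": 0.46,"travel": [-0.15,0.025,0],"angular": [0,0,0]},
  ],
)

```text
time: 11.95
eef_pos: [0.5999, -0.0091, 0.0871]
tcp_rot: [0.997, -0.082, 0.0, -0.0]
wrist_force: [0.7, 0.4, -0.6]
grip_width: 0.0399
grip_force: 0.4
```

Call:
carry_out(
  increments=[
    {"grip": 0.46,"travel": [-0.15,0.025,0],"angular": [0,0,0]},
    {"grip": 0.46,"travel": [-0.15,0.025,0],"angular": [0,0,0]},
    {"grip": 0.46,"travel": [-0.15,0.025,0],"angular": [0,0,0]},
    {"grip": 0.46,"travel": [-0.15,0.025,0],"angular": [0,0,0]},
    {"grip": 0.46,"travel": [-0.15,0.025,0],"angular": [0,0,0]},
    {"grip": 0.46,"travel": [-0.1,0.017,0],"angular": [0,0,0]},
    {"grip": 0.46,"travel": [-0.05,0.008,0],"angular": [0,0,0]},
    {"grip": 0.46,"travel": [0,0,0],"angular": [0,0,0]},
    {"grip": 0.46,"travel": [0,0,0],"angular": [0,0,0]},
  ],
)

```text
time: 12.7
eef_pos: [0.573, -0.0047, 0.087]
tcp_rot: [0.997, -0.082, -0.0, 0.0]
wrist_force: [1.0, -0.4, -0.6]
grip_width: 0.0399
grip_force: 0.0
```

```bash
python3 - <<'E'
from h import *
s=status.sense();im=eyes.capture('top');cv2.imwrite('pics/top1.png',im)
c=np.array([.5624,-.0034]);ex=np.array([.986,-.1668]);ey=np.array([.1668,.986]);print(s['eef_pos'],(s['eef_pos'][:2]-c)@ex)
cv2.imwrite('pics/t1c.png',cv2.resize(im[175:275,140:260],None,fx=6,fy=6,interpolation=cv2.INTER_CUBIC))
E
```

```text
[ 0.57300494 -0.00470336  0.08695946] 0.010673871483351804
```

View pics/t1c.png

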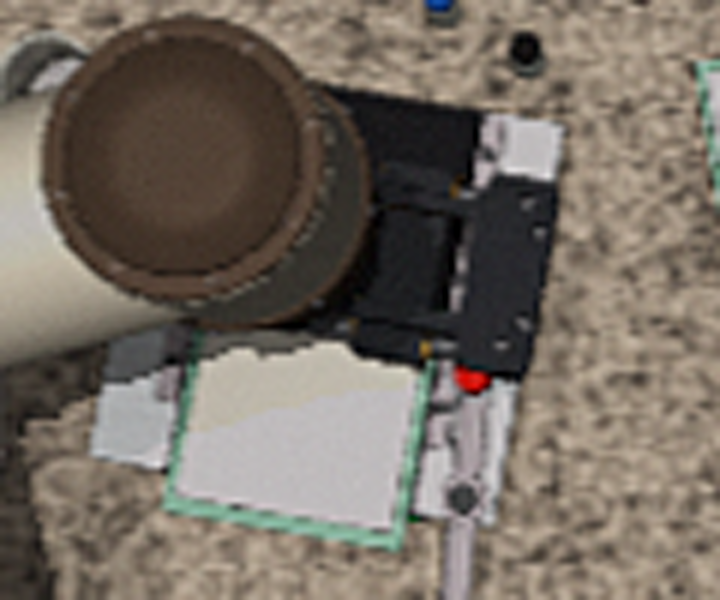

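The top view shows the plate sliding straight with its front edge from (165,508) to (397,547), the stop arm straight forward, and the knob at (472,378).

```bash
python3 - <<'E'
from h import *
T=cam('top');c=np.array([.5624,-.0034]);ex=np.array([.986,-.1668]);ey=np.array([.1668,.986])
for x,y in((165,508),(397,547),(92,457)):
    p=onz(T,x/6+139.6,y/6+174.6,.065 if x!=92 else .06)[:2]-c;print(p@ex,p@ey)
E
```

```text
-0.09922104526920202 0.04870211014316475
-0.09852277317864404 -0.047646055414291594
-0.08412980889880259 0.08327019772772043
```

Call:
carry_out(
  increments=[
    {"grip": 0.46,"travel": [-0.1,0.017,0],"angular": [0,0,0]},
    {"grip": 0.46,"travel": [-0.1,0.017,0],"angular": [0,0,0]},
    {"grip": 0.46,"travel": [-0.1,0.017,0],"angular": [0,0,0]},
    {"grip": 0.46,"travel": [-0.1,0.017,0],"angular": [0,0,0]},
    {"grip": 0.46,"travel": [-0.1,0.017,0],"angular": [0,0,0]},
    {"grip": 0.46,"travel": [-0.1,0.017,0],"angular": [0,0,0]},
    {"grip": 0.46,"travel": [-0.03,0.005,0],"angular": [0,0,0]},
    {"grip": 0.46,"travel": [0,0,0],"angular": [0,0,0]},
    {"grip": 0.46,"travel": [0,0,0],"angular": [0,0,0]},
    {"grip": 0.46,"travel": [0,0,0],"angular": [0,0,0]},
  ],
)

```text
time: 13.58
eef_pos: [0.5543, -0.0015, 0.087]
tcp_rot: [0.997, -0.082, -0.0, 0.0]
wrist_force: [0.4, -0.3, 0.8]
grip_width: 0.0399
grip_force: 0.0
```

Call:
carry_out(
  increments=[
    {"grip": 0.46,"travel": [0.33,-0.055,0],"angular": [0,0,0]},
    {"grip": 0.46,"travel": [0.33,-0.055,0],"angular": [0,0,0]},
    {"grip": 0.46,"travel": [0,0,0.5],"angular": [0,0,0]},
    {"grip": 0.46,"travel": [0,0,0.9],"angular": [0,0,0]},
    {"grip": 0.46,"travel": [0,0,0.9],"angular": [0,0,0]},
    {"grip": 0.46,"travel": [0,0,0.9],"angular": [0,0,0]},
    {"grip": 0.46,"travel": [0,0,0.9],"angular": [0,0,0]},
    {"grip": 0.46,"travel": [-0.8,0,0.9],"angular": [0,0,0]},
    {"grip": 0.46,"travel": [-0.8,0,0.9],"angular": [0,0,0]},
    {"grip": 0.46,"travel": [-0.8,0,0.9],"angular": [0,0,0]},
    {"grip": 0.46,"travel": [-0.8,0,0.5],"angular": [0,0,0]},
    {"grip": 0.46,"travel": [0,0,0],"angular": [0,0,0]},
  ],
)

```text
time: 14.58
eef_pos: [0.4773, -0.005, 0.3111]
tcp_rot: [0.997, -0.081, 0.004, -0.001]
wrist_force: [-0.2, -0.4, -0.3]
grip_width: 0.0402
grip_force: 0.0
```

Call:
carry_out(
  increments=[
    {"grip": 0.46,"travel": [0,0,0],"angular": [0,0,0]},
    {"grip": 0.46,"travel": [0,0,0],"angular": [0,0,0]},
  ],
)

```text
time: 14.75
eef_pos: [0.4786, -0.0047, 0.3058]
tcp_rot: [0.997, -0.082, -0.0, -0.0]
wrist_force: [-0.6, -0.5, -0.3]
grip_width: 0.0401
grip_force: 0.0
```

```bash
python3 - <<'E'
from h import *
s=status.sense();im=eyes.capture('wrist');np.save('s4.npy',s,allow_pickle=True);cv2.imwrite('pics/w4.png',cv2.resize(im[60:245,130:400],None,fx=2.9,fy=2.9,interpolation=cv2.INTER_CUBIC))
print(s['time'],s['eef_pos'])
E
```

```text
14.75 [ 0.4786023  -0.00474731  0.30576445]
```

View pics/w4.png

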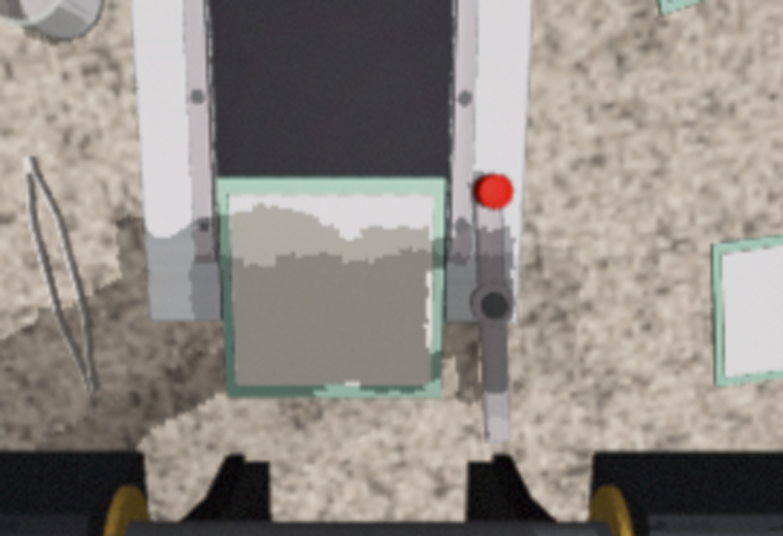

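The plate's front edge is at row 397 against the warmer's front edge at row 320. With its rear edge at row 178, about a third hangs out. The stop arm points straight forward, clear of the plate, and the robot is touching nothing.

```bash
python3 -c "
from rig import manip;print(manip.job_done())"
```

```text
the job is handed in; nothing more can be done
None
```

I swung the stop out to about 1.64 rad, pushed the plate along the rails until about a third hangs over the front edge, and handed the job in at about 15 s with the robot touching nothing.

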